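# Clamp a casting with the squeeze-grip bench clamp

## Task

Lift the steel casting out of the open mould and stand it upright, wide base down, on the bed of the bench clamp, between the jaw and the backstop and square with them, and let go of it. Then pump the clamp's trigger toward its handle until the sprung pad has pushed the casting against the backstop and the pad is pressed in about half way (never fully in, that would crush the work). Finish while still holding the trigger pulled, with the casting gripped like that, and leave the other things on the bench where they are.

Things in the scene. Friction and masses are not known exactly. Their poses are not given: they have to be found in the camera images.
- clamp: Bench clamp fixed on the counter; steel base plate x -62 to 170, y -32 to 32, 12 thick. Origin on the counter under the squeeze grip; x = the way the jaw pushes, z up. All other 'clamp x, y, z' are mm in this frame. Grey housing x -55 to 43, y +-19, top z 56. On it stand, behind one another along x, the black fixed handle and the black hinged trigger blade, squeezed together from above.
- handle_grip (a point): On the outer (rear) face of the fixed handle, clamp x -50, z 98. Handle: x -50 to -36, y +-12, top z 124. At z 98 handle and trigger measure 52 over the outside with the trigger free, 36 fully pulled. The handle never gives: fingers that close evenly should be opened wide and centred on clamp x -32 (midway between handle rear and pulled trigger), closing along x.
- trigger_grip (a point): On the trigger blade's front face at its squeezing height: clamp x 2, z 98 when free; about x -14 when fully pulled. The blade is 9 thick, 20 wide, top z 121, hinged on a cross pin at clamp x -10.5, z 40, and swings back (-x) toward the handle when pulled.
- bed (a point): Middle of the bed where the casting is to stand, clamp x 128, y 0, z 12 (top of the base plate). The free bed lies between the pad face (clamp x 85 + jaw value) and the backstop's face (x 149). The casting's x axis lies along the clamp's x axis, either way round. The jaw plate's top is at z 48.
- backstop: Fixed dark steel stop block at the clamp's far end, 52 mm wide, top 54 mm above the counter. Origin at the middle of the lower edge of its face, at clamp x 149, y 0, z 12.
- trigger (a joint): Angle in rad: 0 free, 0.267 fully pulled. A spring returns it (4 to 7 N at the fingers). A pull first loses up to 7 mm until the pawl catches a tooth, then the jaw follows at 64 mm per rad (17 mm for a full pull). Let back to 0, the jaw stays (once the pad is pressed it may creep back up to 7 mm). Force at the fingers: about the pad's force plus the spring's.
- jaw (a joint): Advance of the rod and jaw plate in m, 0 fully back, 0.05 fully forward; starts at 0 to 0.012. A ratchet with 7 mm teeth lets it move only forward. Several trigger pulls are needed to reach the casting.
- pad (a joint): How far the sprung pad on the jaw is pressed in, m: 0 free, 0.012 fully in. Its spring pushes with about 2 N at 0 and 1.8 N more for each mm; half way (0.006) is about 12.6 N.
- pad_face (a point): Centre of the front face of the round black pad (22 mm across, on a spring stem before the dark jaw plate), at clamp x 85 + jaw - pad, y 0, z 28.
- casting: Small steel casting, 0.2 to 0.33 kg: wide base 30 (x) x 46 (y) x 26 (z) mm, narrower boss 24 (x) x 30 (y) on top, up to 50.5 mm. Origin at the centre of its underside, z up. Grip the boss across its y faces (30 mm wide), so that the fingers go down beside the clamp's pad and backstop. In the mould the base is sunk 24 mm.
- mould: Open aluminium mould block fixed on the counter, 110 x 100 mm, 32 high (fixing ears make it 138 long in x), four 12 mm dowels standing 7 mm above it (x +-42, y +-37) and one rectangular cavity in the middle, 24 deep, 2 mm clear round the casting. Origin at the centre of its underside; the casting in it has the same orientation (within 0.02 rad), its underside 8 mm above the counter.
- bearing_a: Bystander, loose on the counter: grey ball bearing, 52 x 15 mm. Origin at the centre of its underside. To be left alone.
- spark_plug_b: Bystander, loose on the counter: spark plug with white insulator, 63 long mm. Origin at the centre of its underside. To be left alone.
- tape_measure: Bystander, loose on the counter: yellow tape measure, 34 x 81 x 60 mm. Origin at the centre of its underside. To be left alone.
- grease_tin: Bystander, loose on the counter: round yellow grease tin, 68 x 48 mm. Origin at the centre of its underside. To be left alone.
- relay_a: Bystander, loose on the counter: small black relay cube, 28 x 28 x 37 mm. Origin at the centre of its underside. To be left alone.
- spanner_13: Bystander, loose on the counter: bright spanner, 185 long, 9 thick mm. Origin at the centre of its underside. To be left alone.
Mind the look-alikes: they are no part of the job. Leave any blue look-alike of the casting alone. Several things have the shape of the mould; the one meant has the colours described above.

How it is judged:
By the outcome, as a careful person would: the job done as asked, in the order asked, and still so for the second after the job is handed in, while the arm keeps its last pose, push and grip.
It also fails if it takes over 56 s, if anything falls off the work surface, if the arm or the gripper's body presses on something with over 40 N, if the wrist force passes 120 N, or if a joint passes its speed limit or range.

## Robot

A 6-joint arm with a two-finger parallel gripper is mounted at the origin on a cart in front of the work surface, level with it; the furniture and walls round the work are solid. World frame = base frame: x ahead of the robot, y to its left, z up, the work surface at z = 0. Lengths are in m, angles in degrees, forces in N, time in s.
With the tool pointing down it reaches from about 0.325 to 0.775 m from the base axis. Payload 9.3 kg.
Tool frame: the origin (TCP) lies midway between the tips of the shut fingers; the grasp point (between the pads) lies 19 mm behind it; z points along the fingers, y is the direction in which the jaws open and shut (so a half turn about z gives the same grasp; the last joint's range is limited). The gripper opens to 85 mm and grips with 20 to 120 N. Pads are 22 mm wide; open, the fingers measure 114 mm over their backs; the gripper's body (76 mm by 85 mm) begins 54 mm behind the grasp point. The pads swing forward as they close: fully open they stand 13 mm farther back than shut.
Start: joints at [-85.978, 14.817, 1.232, 76.415, 0, 81.257], TCP at [0.122, -0.536, 0.231] pointing down, gripper open.
Joint ranges: [-174.27, 174.27], [-52.1, 104.24], [-59.71, 78.15], [-110.17, 111.67], [-87.03, 83.33], [-180, 180]. Speed limits (degrees/s): [127.2, 127.2, 159.86, 180, 180, 180].

## Interface

Orientations are given as a 3x3 rotation matrix whose columns are the frame's x, y, z axes.
In Python, from bench import get_obs, camera, close_job, look_for, cut_out gives the robot as it stands.
- The arm moves only by the tool send_rows, never from a script. Its argument "steps" is a list that holds one entry, the list of rows, each a list of 4 numbers: the shift along the tool's x, y, z in m, then the turn about the tool's z in degrees. In form: [[[tx, ty, tz, turn], ...]]. A call has 1 to 20 rows; each row is the pose to reach, as a shift and turn from the pose commanded when the call began, along the tool's axes at that moment; what a row does not reach only later rows make up. A row lasts 1/10 s, in which the tool goes at most 50 mm and 8.59 degrees, less where a joint would pass 70% of its speed; a pose out of reach is approached as far as the arm can. A call with a gripper value outside its range is refused whole. "grip" is the opening, from -1 (shut) to 1 (fully open), set as the call begins (left out, the last holds). The fingers move at their own pace and stop on an object; "squeeze" is the grip in N (left out, the last holds). Time passes only in rows, so rows that repeat a pose let the fingers close. It gives the time, the measured TCP pose, the force and the opening at its end, in the units of the state.
- get_obs(): the state, without advancing time (a new reading comes with each control period).
- camera(name): name is "side" or "top"; returns a dict with "color" (480x640x3 uint8, red, green, blue), "range_z" (480x640 float32, m along the optical axis (not along the pixel's ray), 0 where there is no reading), "camera_matrix" (3x3 intrinsics, pixels), "world_from_camera" (4x4, takes a point from camera to world coordinates). Camera axes: x right, y down, z forward; pixel columns grow to the right and rows downward; lengths in m; the calibration is good to about 2 mm. A picture is of the moment at which its call begins.
- close_job(): hands the job in, once; it reports no verdict.
Trained networks look in a picture, given as the dict that the camera call returned (one of the last four; its "shot" number tells which), for a name from the list of things; names that differ only in an ending like _2 or _b are one class to them, and where a whole thing is asked for, a point or a joint stands for the part that bears it (a point fixed in the world has none). Each returns a list of dicts, best first, with "confidence" (0 to 1); they miss things now and then, are a little off and sometimes report something else, mostly with a low value. They report only what shows in the picture. A call takes as long as a camera call. They do not tell look-alikes from the thing itself.
- look_for(label, picture): "point" ([x, y, z] in m, in the coordinates of the camera as it stood for that picture, good to about 4 mm: the middle of the surface that is visible of it).
- cut_out(label, picture): "pixels" (480x640 bool, what is visible of it).
The state is a dict: "time_s": time; "joint_pos": joint angles; "dq": joint speeds; "joint_efforts": joint torques, N m; "tcp_pos": TCP position; "tool_rot": TCP orientation; "wrist_force": force on the tool from outside, world axes, zero at the start; "wrist_torque": the same for the moment, N m; "opening": finger opening in m.
Only numpy, scipy, OpenCV 4.12 (cv2) and the standard library are available. Lean on these libraries where they do the work, as an engineer would, in place of code of your own. Each camera call takes 0.05 s, during which the arm holds its last target. There are 200 camera calls.

## Working session

There is one attempt and no reset: what is moved stays moved. The work goes in short steps, Python scripts to look and compute and a tool call to move; the robot and the scene stay as the last step left them, time stands still between calls to the robot, and variables do not carry over. Pictures are saved under pics/ and viewed, about 8 in all and at most 12, crops included, and the job is handed in when it is done.

Besides the shell and the picture viewer there is one more tool, called after "Request:" by a JSON object that holds its "method" and its "body", one argument or row to a line. send_rows: Moves the arm, as the interface text tells. Its arguments: {"type":"object","properties":{"steps":{"type":"array","items":{"type":"array","items":{"type":"array","items":{"type":"number"}}}},"grip":{"type":"number"},"squeeze":{"type":"number"}},"required":["steps"]}

```bash
mkdir -p pics; cat > h.py <<'E'
import numpy as np,cv2
from bench import get_obs,camera,look_for,cut_out
def cloud(p):
    K=p["camera_matrix"];z=p["range_z"];v,u=np.mgrid[0:480,0:640]
    P=np.stack([(u-K[0,2])/K[0,0]*z,(v-K[1,2])/K[1,1]*z,z],-1)
    T=p["world_from_camera"];W=P@T[:3,:3].T+T[:3,3];W[z==0]=np.nan
    return W
def save(p,n): cv2.imwrite("pics/"+n,p["color"][...,::-1])
def proj(p,w):
    T=np.linalg.inv(p["world_from_camera"]);c=T[:3,:3]@np.asarray(w)+T[:3,3];q=p["camera_matrix"]@c
    return (q[:2]/q[2]).round(0)
E
python3 - <<'E'
from h import *
o=get_obs();print(o)
for n in("side","top"):
    p=camera(n);save(p,n+"0.png");print(n,p["world_from_camera"].round(3).tolist(),p["camera_matrix"].tolist())
    for l in("casting","mould","clamp","backstop","bed","handle_grip","trigger_grip","pad_face"):
        for r in look_for(l,p)[:4]:
            T=p["world_from_camera"];w=T[:3,:3]@np.array(r["point"])+T[:3,3]
            print(l,round(r["confidence"],2),w.round(3),proj(p,w))
E
```

```text
{'time_s': 0.0, 'joint_pos': array([-8.59798014e+01,  1.48498639e+01,  1.18788948e+00,  7.64159816e+01,
       -1.00388580e-03,  8.12585403e+01]), 'dq': array([-0.07625134,  0.00567677, -0.05742409, -0.0009525 ,  0.03532669,
       -0.02263902]), 'joint_efforts': array([-1.16074047e-03, -5.55640304e+01,  3.44523740e+01,  1.38398842e-02,
       -8.74665170e-05,  9.56957223e-06]), 'tcp_pos': array([ 0.12147936, -0.53610904,  0.23066185]), 'tool_rot': array([[ 9.75297402e-01,  2.20895825e-01, -1.12866392e-04],
       [ 2.20895773e-01, -9.75296477e-01,  1.35601309e-03],
       [ 1.89459435e-04, -1.34744775e-03, -9.99999074e-01]]), 'wrist_force': array([-0.23492665,  0.14288674,  0.14177208]), 'wrist_torque': array([-0.02030877,  0.01805477, -0.00786553]), 'opening': 0.08522616805599963}
side [[0.987, -0.088, 0.134, 0.421], [-0.16, -0.601, 0.783, -0.806], [0.012, -0.794, -0.608, 0.687], [0.0, 0.0, 0.0, 1.0]] [[447.0237624151976, 0.0, 308.2140015205271], [0.0, 447.0237624151976, 240.85417613266816], [0.0, 0.0, 1.0]]
casting 0.84 [ 0.542 -0.168  0.03 ] [313. 303.]
casting 0.7 [ 0.666 -0.265
[... 717 characters left out ...]
1876, 238.59430884254002], [0.0, 0.0, 1.0]]
casting 0.74 [0.582 0.185 0.014] [238. 235.]
casting 0.66 [ 0.528 -0.269  0.055] [396. 249.]
casting 0.66 [ 0.541 -0.152  0.046] [355. 246.]
casting 0.53 [ 0.678 -0.247  0.038] [386. 198.]
mould 0.91 [ 0.361 -0.413  0.032] [448. 307.]
mould 0.69 [ 0.531 -0.276  0.033] [398. 248.]
clamp 0.67 [0.58  0.186 0.01 ] [238. 236.]
clamp 0.32 [ 0.527 -0.273  0.03 ] [397. 250.]
backstop 0.41 [0.584 0.083 0.051] [272. 233.]
bed 0.83 [0.58  0.187 0.009] [238. 236.]
handle_grip 0.76 [0.582 0.185 0.016] [238. 235.]
handle_grip 0.47 [0.383 0.097 0.017] [269. 303.]
handle_grip 0.32 [ 0.528 -0.27   0.053] [396. 249.]
trigger_grip 0.19 [0.582 0.182 0.015] [239. 235.]
```

View pics/side0.png

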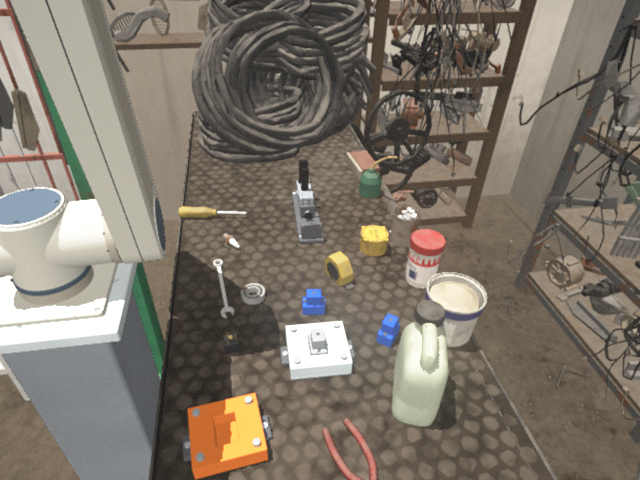

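View pics/top0.png

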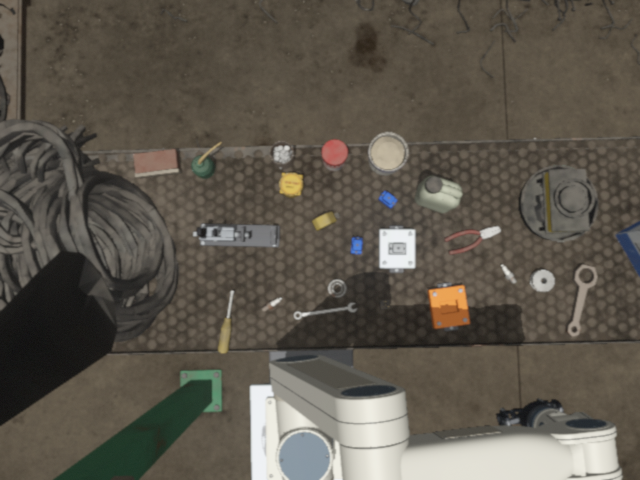

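Side view: the aluminium mould with the grey casting is at (318,348). The orange block at (228,435) is a mould look-alike, and the blue pieces at (314,302) and (388,330) are casting look-alikes. The clamp is at (308,210), with its backstop end towards the side camera. I'll confirm this in one enlarged crop and measure both.

```bash
python3 - <<'E'
from h import *
ps=camera("side");pt=camera("top")
a=cv2.resize(ps["color"][310:390,270:370],(400,320),interpolation=3)
b=cv2.resize(ps["color"][150:250,270:350],(400,500),interpolation=3)
c=cv2.resize(pt["color"][215:275,185:285],(400,240),interpolation=3)
im=np.zeros((570,800,3),np.uint8);im[:320,:400]=a;im[:500,400:]=b;im[325:565,:400]=c
cv2.imwrite("pics/crop1.png",im[...,::-1])
def rect(W,m,n):
    q=W[m][:,:2]*1000
    r=cv2.minAreaRect(q.astype(np.float32));print(n,m.sum(),np.round(r[0],1),np.round(r[1],1),round(r[2],2),'med',np.median(W[m],0).round(4))
for n,p in(("side",ps),("top",pt)):
    W=cloud(p);x,y,z=W[...,0],W[...,1],W[...,2]
    M=(abs(x-.53)<.09)&(abs(y+.283)<.09)
    rect(W,M&(abs(z-.032)<.004),n+" mouldtop");rect(W,M&(z>.052)&(z<.068),n+" boss")
    C=(abs(x-.583)<.06)&(y>.03)&(y<.34)
    rect(W,C&(z>.006)&(z<.2),n+" clamp all")
    rect(W,C&(abs(z-.012)<.004),n+" plate")
    rect(W,C&(abs(z-.054)<.005)&(y<.12),n+" stop")
    rect(W,C&(abs(z-.048)<.006)&(y>.12)&(y<.2),n+" jaw")
    rect(W,C&(z>.08)&(y<.34),n+" handles")
    for zz in (.08,.098,.118): 
        m=C&(abs(z-zz)<.008)
        if m.sum(): print(n,zz,np.nanmin(y[m]),np.nanmax(y[m]),np.median(x[m]))
E
```

```text
side mouldtop 2182 [ 532.8 -274.4] [103.3 110.2] 87.77 med [ 0.5295 -0.2843  0.0332]
side boss 201 [ 532.3 -274.3] [33.9 24. ] 87.41 med [ 0.5317 -0.2783  0.0591]
side clamp all 1719 [578.1 190.7] [ 95.5 303.8] 2.96 med [0.5803 0.1904 0.0402]
side plate 471 [585.4 177.6] [228.7  64.4] 87.21 med [0.5701 0.1539 0.0131]
side stop 78 [579.6  78.8] [18.  50.2] 85.65 med [0.5806 0.0743 0.0521]
side jaw 97 [586.7 179.7] [37.1 39.4] 81.63 med [0.5835 0.1708 0.048 ]
side handles 340 [570.5 290.9] [ 44.4 132.1] 29.91 med [0.5804 0.2757 0.1213]
side 0.08 0.232209074296154 0.27953025380577645 0.5836085497076972
side 0.098 0.22909983037812598 0.27905602041590827 0.5834283849170036
side 0.118 0.22891970634590342 0.2816580018270747 0.5884442111931822
top mouldtop 743 [ 532.4 -272.4] [101.1 109.8] 88.57 med [ 0.5284 -0.2667  0.0319]
top boss 85 [ 530.8 -270.9] [28.8 22.8] 88.72 med [ 0.5309 -0.2708  0.0576]
top clamp all 2042 [582.8 185.1] [119.5 310.2] 0.18 med [0.5805 0.1903 0.0155]
top plate 781 [582.1 183.4] [118.9 307.7] 0.77 med [0.575  0.1482 0.0114]
top stop 52 [578.4  80.3] [12. 49.] 89.15 med [0.5796 0.08   0.052 ]
top jaw 50 [583.7 174. ] [48.3 37.4] 88.67 med [0.5826 0.1716 0.0479]
top handles 146 [569.9 291.9] [ 40.6 125. ] 28.15 med [0.581  0.2777 0.1236]
top 0.08 0.23724700442072058 0.2742748344178431 0.58322729946783
top 0.098 0.2353238004189225 0.27516767457878893 0.5858774908584965
top 0.118 0.23346805922883493 0.2875288373960128 0.5861741229275992
```

View pics/crop1.png

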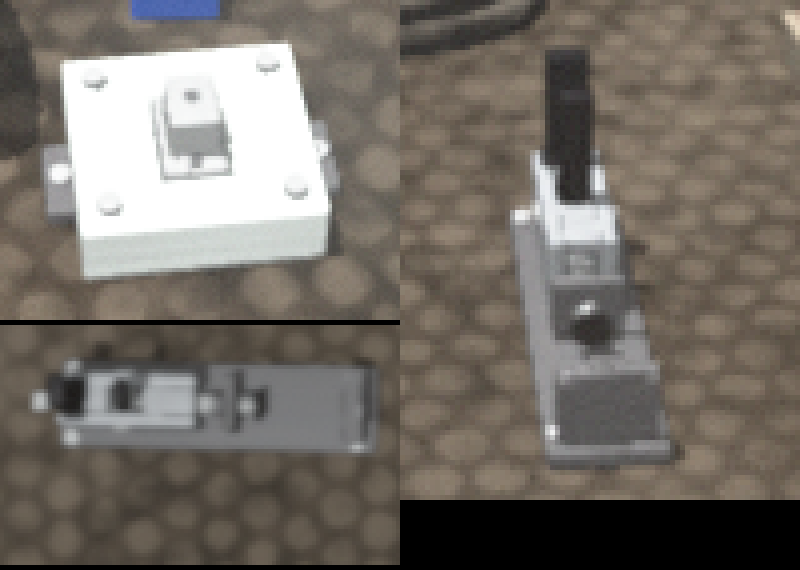

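The crop confirms the silver-white mould holding the grey casting, and the clamp with its black pad, jaw and backstop. Next I'll fit box models to the depth points of both cameras for accurate poses.

```bash
cat >> h.py <<'E'
from scipy.optimize import least_squares
def sdf(P,b):
    c=np.array([(b[i]+b[i+1])/2 for i in(0,2,4)]);h=np.array([(b[i+1]-b[i])/2 for i in(0,2,4)])
    q=abs(P-c)-h;return np.linalg.norm(np.maximum(q,0),axis=1)+np.minimum(q.max(1),0)
def fit(P,boxes,x0):
    def f(v):
        c,s=np.cos(v[2]),np.sin(v[2]);d=P[:,:2]*1000-v[:2]
        L=np.c_[d@[c,s],d@[-s,c],P[:,2]*1000-v[3]]
        return np.min([abs(sdf(L,b)) for b in boxes],0)
    r=least_squares(f,list(x0)+[0],loss="soft_l1",f_scale=1.5,x_scale=[1,1,.02,1]);v=r.x
    return np.r_[v[:2].round(1),np.degrees(v[2]).round(2),v[3].round(1)],np.median(f(v)).round(2),len(P)
CL=[(-62,170,-32,32,0,12),(-55,43,-19,19,12,56),(-50,-36,-12,12,56,124),(149,165,-26,26,12,54)]
MO=[(-55,55,-50,50,0,32),(-12,12,-15,15,34,58.5),(-15,15,-23,23,10,34)]
def pts(W,x0,x1,y0,y1,z0=.006,z1=.14):
    m=(W[...,0]>x0)&(W[...,0]<x1)&(W[...,1]>y0)&(W[...,1]<y1)&(W[...,2]>z0)&(W[...,2]<z1);return W[m]
E
python3 - <<'E'
from h import *
A=[];B=[]
for n in("side","top"):
    W=cloud(camera(n))
    a=pts(W,.53,.64,.045,.31);b=pts(W,.47,.6,-.33,-.21,.02);A.append(a);B.append(b)
    print(n,fit(a,CL,(584,232,-1.6)),fit(b,MO,(532,-273,-.035)))
print(fit(np.vstack(A),CL,(584,232,-1.6)),fit(np.vstack(B),MO,(532,-273,-.035)))
E
```

```text
side (array([588.3 , 236.5 , -92.71,   2.6 ]), np.float64(1.7), 1593) (array([ 532.8 , -274.1 ,   -2.06,    1.4 ]), np.float64(0.73), 2825)
top (array([585.8 , 227.6 , -92.12,   1.3 ]), np.float64(3.05), 1819) (array([ 532.9 , -273.4 ,   -1.58,    0.7 ]), np.float64(2.43), 1325)
(array([587.1 , 235.9 , -92.15,   2.1 ]), np.float64(2.22), 3412) (array([ 532.9, -274.1,   -2. ,    1.3]), np.float64(0.98), 4150)
```

Request:
{"method": "send_rows", "body": {
  "steps": [
    [[0.03,-0.011,0,2],[0.075,-0.027,0,4],[0.125,-0.045,0,6],[0.172,-0.062,0,8],[0.219,-0.079,0,10],[0.266,-0.096,0,12],[0.313,-0.113,0,14],[0.36,-0.13,0,14.8],[0.407,-0.147,0,14.8],[0.44,-0.159,0,14.8],[0.4588,-0.1652,0,14.8],[0.4588,-0.1652,0,14.8],[0.4588,-0.1652,0,14.8]]
  ],
  "grip": 1,
  "squeeze": 60
}}

```text
time_s: 2.4
tcp_pos: [0.5324, -0.2737, 0.231]
tool_rot: [[0.999, -0.034, -0.001], [-0.034, -0.999, 0.0], [-0.001, -0.0, -1.0]]
wrist_force: [-0.1, -1.0, -0.7]
opening: 0.0855
```

Request:
{"method": "send_rows", "body": {
  "steps": [
    [[0,0,0.03,0],[0,0,0.07,0],[0,0,0.11,0],[0,0,0.145,0],[0.0005,0,0.17,0],[0.0005,0,0.185,0],[0.0005,0,0.192,0],[0.0005,0,0.195,0],[0.0005,0,0.195,0]]
  ]
}}

```text
time_s: 3.3
tcp_pos: [0.5328, -0.2746, 0.0368]
tool_rot: [[0.999, -0.036, 0.0], [-0.036, -0.999, -0.0], [0.001, 0.0, -1.0]]
wrist_force: [-0.8, 0.2, -0.3]
opening: 0.085
```

Request:
{"method": "send_rows", "body": {
  "steps": [
    [[0,0,0,0],[0,0,0,0],[0,0,0,0],[0,0,0,0],[0,0,0,0],[0,0,0,0],[0,0,0,0],[0,0,0,0]]
  ],
  "grip": -1,
  "squeeze": 60
}}

```text
time_s: 4.1
tcp_pos: [0.5333, -0.2741, 0.0368]
tool_rot: [[0.999, -0.035, 0.001], [-0.035, -0.999, -0.001], [0.001, 0.001, -1.0]]
wrist_force: [-0.2, 0.5, 5.7]
opening: 0.0285
```

Request:
{"method": "send_rows", "body": {
  "steps": [
    [[0,0,-0.005,0],[0,0,-0.012,0],[0,0,-0.02,0],[0,0,-0.03,0],[0,0,-0.045,0],[0,0,-0.07,0],[0,0,-0.1,0],[0,0,-0.13,0],[0,0,-0.15,0],[0,0,-0.15,0],[0,0,-0.15,0]]
  ]
}}

```text
time_s: 5.2
tcp_pos: [0.5329, -0.2739, 0.1861]
tool_rot: [[0.999, -0.036, 0.0], [-0.036, -0.999, -0.0], [0.0, 0.0, -1.0]]
wrist_force: [0.3, -0.7, -3.3]
opening: 0.0288
```

```bash
python3 - <<'E'
from h import *
o=get_obs();print(o["tcp_pos"],o["opening"],o["wrist_force"],o["joint_pos"].round(1))
p=camera("side");save(p,"side1.png")
q=camera("top")
cr=cv2.resize(p["color"][180:380,210:410],(590,590));cv2.imwrite("pics/c2.png",cr[...,::-1])
# clamp: better model
A=[cloud(camera(n)) for n in("side","top")]
CL2=CL+[(43,75,-6,6,20,40),(62,82,-24,24,14,48),(82,92,-11,11,17,39),(-7,3,-10,10,56,121)]
for W in A:
    a=pts(W,.52,.65,.045,.31)
    print(fit(a,CL2,(585,232,-1.6)),fit(a[a[:,2]>.02],CL2,(585,232,-1.6)))
    for y0 in np.arange(.05,.31,.015):
        s=a[abs(a[:,1]-y0)<.0075]
        if len(s): print(round(y0,3),(np.percentile(s[:,0],[1,99])*1000).round(1),(np.percentile(s[:,2],[5,50,95])*1000).round(0),len(s))
E
```

```text
[ 0.53288248 -0.27386016  0.18614045] 0.028808738924729828 [ 0.26583824 -0.72377717 -3.25461632] [-35.2  20.5   2.9  72.4   0.  146.8]
(array([588.8 , 237.6 , -92.92,   1.6 ]), np.float64(0.7), 286) (array([589.  , 237.9 , -92.98,   1.4 ]), np.float64(0.75), 80)
0.065 [548.  570.8] [ 9. 13. 46.] 40
0.08 [549.3 571.6] [13. 26. 46.] 85
0.095 [549.1 555.1] [ 9. 13. 15.] 10
0.11 [550.6 557.5] [11. 13. 15.] 13
0.125 [550.8 559.4] [ 8. 13. 15.] 13
0.14 [552.2 560.5] [12. 13. 15.] 11
0.155 [552.  557.5] [10. 13. 15.] 9
0.17 [553.8 557.1] [10. 13. 14.] 5
0.185 [553.7 557.6] [ 8. 12. 15.] 8
0.2 [555.4 559.5] [12. 13. 15.] 7
0.215 [534.6 561.5] [ 8. 12. 15.] 9
0.23 [557.6 563. ] [11. 13. 15.] 9
0.245 [556.8 570.7] [ 9. 13. 33.] 13
0.26 [558.1 572.9] [12. 15. 55.] 19
0.275 [558.6 574.6] [10. 14. 57.] 22
0.29 [559.3 574.1] [11. 14. 35.] 13
(array([586.4 , 237.1 , -92.14,   0.6 ]), np.float64(2.39), 1905) (array([ 5.863e+02,  2.376e+02, -9.257e+01,  5.000e-01]), np.float64(2.01), 780)
0.05 [525.8 642.6] [ 6.  8. 12.] 23
0.065 [521.3 647.9] [ 6. 10. 18.] 53
0.08 [537.6 646.9] [ 7. 48. 57.] 141
0.095 [542.3 639.1] [ 7. 13. 18.] 99
0.11 [527.  642.4] [ 6. 11. 19.] 109
0.125 [526.  618.9] [ 6. 12. 19.] 109
0.14 [529.8 646.8] [ 7. 12. 18.] 122
0.155 [524.8 628.6] [ 7. 13. 37.] 120
0.17 [521.2 644.4] [ 7. 19. 51.] 127
0.185 [536.2 640.3] [ 7. 14. 38.] 115
0.2 [527.5 634. ] [ 7. 31. 61.] 147
0.215 [530.  638.4] [ 7. 52. 61.] 118
0.23 [526.3 638.5] [  6.  51. 119.] 128
0.245 [532.8 641.8] [  7.  41. 116.] 115
0.26 [523.9 628.8] [ 7. 48. 62.] 116
0.275 [544.4 636.5] [  7.  58. 125.] 166
0.29 [532.3 645.4] [  7.  17. 123.] 77
0.305 [522.5 634.3] [ 7. 10. 38.] 20
```

View pics/c2.png

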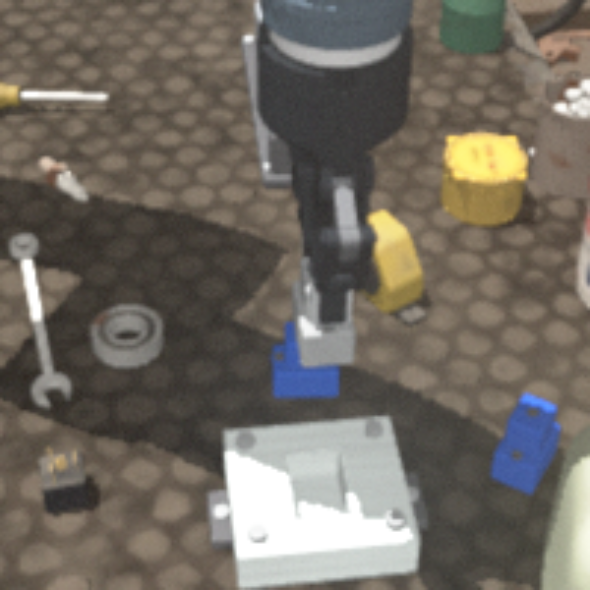

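The casting is held upright: the crop shows it at (327,340), the empty cavity at (318,480), and no bystander touched. I'll check the clamp origin from the initial colour images by overlaying the model edges.

```bash
python3 - <<'E'
from h import *
ims={"side":(cv2.imread("pics/side0.png"),(270,150,80,100)),"top":(cv2.imread("pics/top0.png"),(190,205,100,62))}
ps={n:camera(n) for n in ims}
def T(cx,cy,cz,v):
    a=np.radians(v[2]);return np.array([v[0]+np.cos(a)*cx-np.sin(a)*cy,v[1]+np.sin(a)*cx+np.cos(a)*cy,cz])/1000
def uv(p,w):
    t=np.linalg.inv(p["world_from_camera"]);c=t[:3,:3]@w+t[:3,3];q=p["camera_matrix"]@c;return q[:2]/q[2]
H=[(-62,170,-32,32,12),(149,165,-26,26,54),(-55,43,-19,19,56),(-50,-36,-12,12,124)]
cols=[((587.5,237,-92.8),(0,255,0)),((587,232,-92.8),(0,0,255))]
out=np.zeros((590,800,3),np.uint8);k=0
for n,S,x0 in(("side",5,0),("top",4,400)):
    im,(u0,v0,w,h)=ims[n]
    c=cv2.resize(im[v0:v0+h,u0:u0+w],(w*S,h*S),interpolation=3)
    for v,col in cols:
        for a,b,e,f,z in H:
            q=np.array([uv(ps[n],T(x,y,z,v)) for x,y in((a,e),(b,e),(b,f),(a,f))])
            cv2.polylines(c,[(((q-[u0,v0]+.5)*S)*8).astype(np.int32)],True,col,1,16,3)
    out[:c.shape[0],x0:x0+c.shape[1]]=c
cv2.imwrite("pics/ov.png",out)
E
```

```text
(no output)
```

View pics/ov.png

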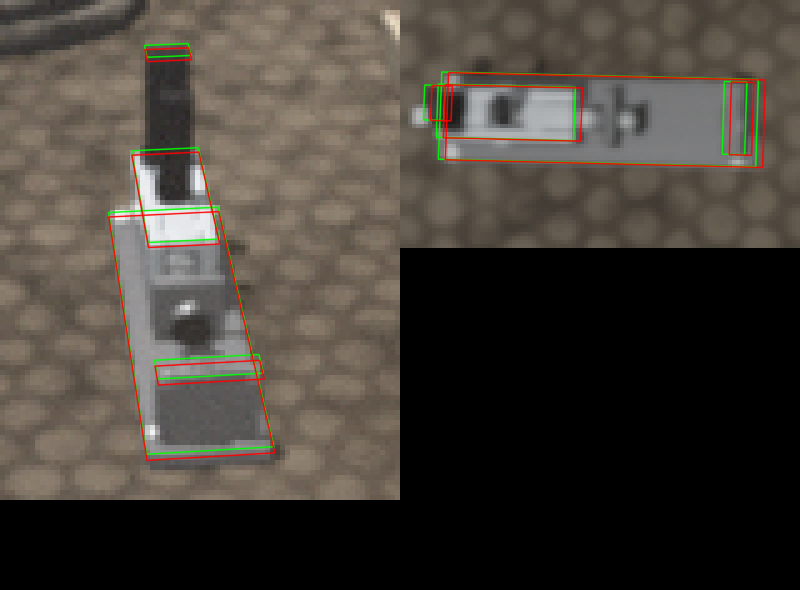

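Overlay: the clamp origin is about (587, 232.5), yaw -92.8°, between the two outlines. Carrying the casting over the bed with the quarter turn.

Request:
{"method": "send_rows", "body": {
  "steps": [
    [[0.002,-0.015,0,-4],[0.004,-0.045,0,-11],[0.007,-0.08,0,-19],[0.01,-0.115,0,-27],[0.013,-0.15,0,-35],[0.017,-0.185,0,-43],[0.02,-0.22,0,-51],[0.023,-0.255,0,-59],[0.026,-0.29,0,-67],[0.029,-0.325,0,-75],[0.032,-0.355,0,-82],[0.0335,-0.372,0,-87],[0.0341,-0.3799,0,-89.2],[0.0341,-0.3799,0,-89.2],[0.0341,-0.3799,0,-89.2],[0.0341,-0.3799,0,-89.2]]
  ]
}}

```text
time_s: 7.1
tcp_pos: [0.5805, 0.1035, 0.1862]
tool_rot: [[0.052, 0.999, -0.0], [0.999, -0.052, -0.0], [-0.0, -0.0, -1.0]]
wrist_force: [0.4, 0.5, -2.1]
opening: 0.029
```

```bash
python3 - <<'E'
from h import *
o=get_obs();print(o["time_s"],o["tcp_pos"],o["tool_rot"].round(3).tolist(),o["opening"],o["wrist_force"],o["joint_pos"].round(1))
p=camera("side");q=camera("top")
cr=np.hstack([cv2.resize(p["color"][140:260,260:360],(400,480),interpolation=3),cv2.resize(q["color"][180:300,190:290],(400,480),interpolation=3)]);cv2.imwrite("pics/c3.png",cr[...,::-1])
E
```

```text
7.1 [0.58054249 0.10349313 0.18624496] [[0.052, 0.999, -0.0], [0.999, -0.052, -0.0], [-0.0, -0.0, -1.0]] 0.02898548522298613 [ 0.38465135  0.52850651 -2.13258465] [ 2.  19.6  1.5 71.9 -0.  94.9]
```

View pics/c3.png

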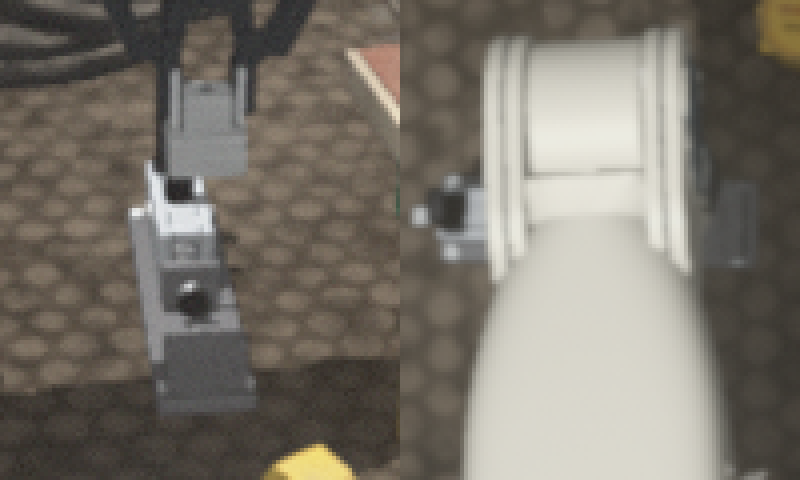

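Request:
{"method": "send_rows", "body": {
  "steps": [
    [[0.0005,0,0.02,0],[0.001,0,0.05,0],[0.0015,0,0.075,0],[0.0015,0,0.085,0],[0.0015,0,0.087,0],[0.0015,0,0.087,0]]
  ]
}}

```text
time_s: 7.8
tcp_pos: [0.5811, 0.1058, 0.1]
tool_rot: [[0.05, 0.999, 0.001], [0.999, -0.05, 0.0], [0.0, 0.001, -1.0]]
wrist_force: [0.4, 0.0, -2.3]
opening: 0.0289
```

```bash
python3 - <<'E'
from h import *
o=get_obs();print(o["tcp_pos"])
p=camera("side");save(p,"side3.png");W=cloud(p)
c=pts(W,.54,.62,.06,.14,.068,.098)
for z in(.072,.078,.084,.09,.096):
    s=c[abs(c[:,2]-z)<.003]
    if len(s):print(z,len(s),(np.percentile(s[:,0],[2,98])*1000).round(1),(np.percentile(s[:,1],[5,50,95])*1000).round(1))
s=c[c[:,2]<.09];print("face fit y=a+b(x-.58)",np.polyfit(s[:,0]-.58,s[:,1],1),s[:,0].mean(),s[:,2].min())
t=pts(W,.54,.62,.05,.11,.049,.059);print("stop top",len(t),np.percentile(t[:,0],[2,98]).round(4),np.percentile(t[:,1],[2,10,50,90,98]).round(4))
t=pts(W,.54,.62,.05,.11,.02,.048);print("stop rear",len(t),np.percentile(t[:,0],[2,98]).round(4),np.percentile(t[:,1],[10,50,90]).round(4),np.polyfit(t[:,0]-.58,t[:,1],1))
t=pts(W,.54,.62,.05,.11,.008,.016);print("plate",len(t),np.percentile(t[:,0],[2,98]).round(4),np.percentile(t[:,1],[2,10]).round(4))
cr=cv2.resize(p["color"][170:250,270:350],(590,590),interpolation=3);cv2.imwrite("pics/c4.png",cr[...,::-1])
E
```

```text
[0.58106956 0.10576432 0.10000938]
0.072 8 [561.6 602.9] [89.6 91.2 92.3]
0.078 37 [559. 603.] [88.5 90.7 97.6]
0.084 46 [559.  602.8] [87.2 90.8 95.9]
0.09 38 [559.4 602.5] [88.2 90.9 93.6]
0.096 46 [559.  603.6] [89.  91.9 99.9]
face fit y=a+b(x-.58) [-0.16358274  0.09169299] 0.5796852949696192 0.07354578291475078
stop top 78 [0.5561 0.6042] [0.0698 0.0712 0.0744 0.0847 0.0857]
stop rear 190 [0.5546 0.6041] [0.0707 0.0732 0.0759] [-0.06752078  0.07323774]
plate 127 [0.549  0.6111] [0.0623 0.0649]
```

View pics/c4.png

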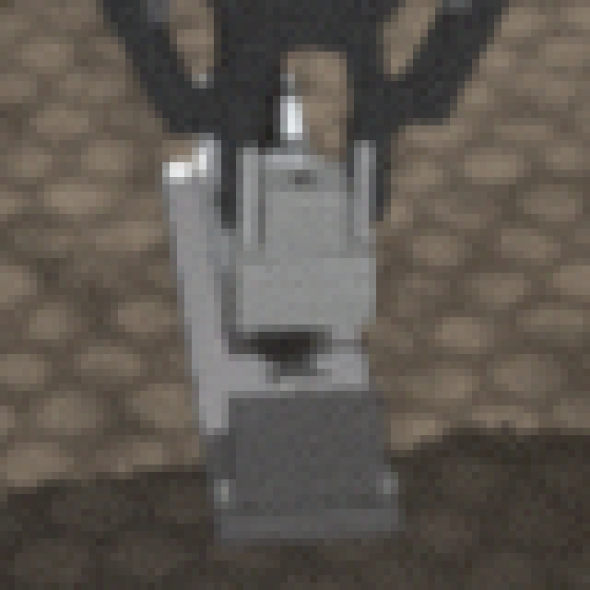

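The casting is aligned laterally with the stop: its base spans x 559–603 and the stop 556–604. The gap to the backstop face is about 5 mm, so I'm lowering it.

Request:
{"method": "send_rows", "body": {
  "steps": [
    [[0,0,0.012,0],[0,0,0.03,0],[0,0,0.045,0],[0,0,0.052,0],[0,0,0.055,0],[0,0,0.057,0],[0,0,0.058,0],[0,0,0.059,0],[0,0,0.059,0],[0,0,0.059,0]]
  ]
}}

```text
time_s: 8.85
tcp_pos: [0.581, 0.106, 0.0409]
tool_rot: [[0.05, 0.999, 0.001], [0.999, -0.05, 0.0], [0.0, 0.001, -1.0]]
wrist_force: [-0.6, -0.4, 1.9]
opening: 0.0289
```

Request:
{"method": "send_rows", "body": {
  "steps": [
    [[0,0,0,0],[0,0,0,0],[0,0,0,0],[0,0,0,0],[0,0,0,0],[0,0,0,0],[0,0,0,0],[0,0,0,0]]
  ],
  "grip": 1
}}

```text
time_s: 9.65
tcp_pos: [0.5806, 0.106, 0.0403]
tool_rot: [[0.049, 0.999, 0.0], [0.999, -0.049, 0.0], [0.0, 0.0, -1.0]]
wrist_force: [0.7, 0.2, 0.2]
opening: 0.0856
```

Request:
{"method": "send_rows", "body": {
  "steps": [
    [[0,0,-0.01,0],[0,0,-0.03,0],[0,0,-0.06,0],[0,0,-0.1,0],[0,0,-0.14,0],[0,0,-0.17,0],[0,0,-0.18,0],[0,0,-0.18,0]]
  ]
}}

```text
time_s: 10.45
tcp_pos: [0.5811, 0.1061, 0.2221]
tool_rot: [[0.049, 0.999, 0.003], [0.999, -0.049, 0.0], [0.0, 0.003, -1.0]]
wrist_force: [0.5, 0.1, 0.0]
opening: 0.0853
```

Request:
{"method": "send_rows", "body": {
  "steps": [
    [[0.005,0,0,-4],[0.017,0,0,-11],[0.032,0,0,-19],[0.048,0,0,-27],[0.064,0,0,-35],[0.08,0,0,-43],[0.096,0,0,-51],[0.112,0,0,-59],[0.128,0,0,-67],[0.143,0,0,-75],[0.154,0,0,-82],[0.16,0,0,-87],[0.1626,-0.0003,0,-90],[0.1626,-0.0003,0,-90],[0.1626,-0.0003,0,-90]]
  ]
}}

```text
time_s: 11.95
tcp_pos: [0.588, 0.2683, 0.219]
tool_rot: [[-0.999, 0.051, -0.002], [0.051, 0.999, -0.001], [0.002, -0.001, -1.0]]
wrist_force: [-0.8, -0.7, -0.5]
opening: 0.0852
```

```bash
python3 - <<'E'
from h import *
o=get_obs();print(o["time_s"],o["tcp_pos"],o["tool_rot"].round(3).tolist(),o["opening"],o["wrist_force"],o["joint_pos"].round(1))
p=camera("side");W=cloud(p);save(p,"side4.png")
a=pts(W,.53,.64,.045,.31,.006,.126)
CL3=CL+[(43,75,-6,6,20,40),(62,82,-24,24,14,48),(82,92,-11,11,17,39),(-7,3,-10,10,56,121),(113,143,-23,23,12,38),(116,140,-15,15,38,62.5)]
print(fit(a,CL3,(587,232.5,-1.62)))
t=pts(W,.54,.62,.05,.3,.1,.127)
print("handles",len(t),np.percentile(t[:,0],[2,50,98]).round(4),np.percentile(t[:,1],[2,10,50,90,98]).round(4))
cr=cv2.resize(p["color"][120:250,250:380],(590,590),interpolation=3);cv2.imwrite("pics/c5.png",cr[...,::-1])
E
```

```text
11.95 [0.58797235 0.26826928 0.2189677 ] [[-0.999, 0.051, -0.002], [0.051, 0.999, -0.001], [0.002, -0.001, -1.0]] 0.08517073007364724 [-0.81908163 -0.71584445 -0.50800081] [17.1 24.7 14.3 79.7 -0.  20. ]
(array([588.2 , 237.  , -92.76,   1.2 ]), np.float64(1.13), 1577)
handles 138 [0.5784 0.5882 0.5997] [0.2294 0.232  0.27   0.2762 0.281 ]
```

View pics/c5.png

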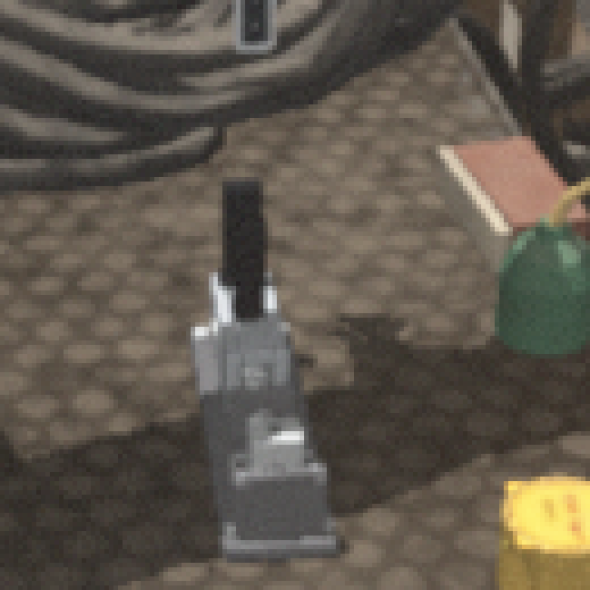

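Casting stands upright on the bed at (280,460) in the crop, in front of the pad. Going down over handle and trigger.

Request:
{"method": "send_rows", "body": {
  "steps": [
    [[-0.001,0.0015,0.02,0],[-0.001,0.0015,0.05,0],[-0.001,0.0015,0.085,0],[-0.001,0.0015,0.11,0],[-0.001,0.0015,0.13,0],[-0.001,0.0015,0.139,0],[-0.001,0.0015,0.142,0],[-0.001,0.0015,0.142,0],[-0.001,0.0015,0.142,0]]
  ],
  "squeeze": 30
}}

```text
time_s: 12.9
tcp_pos: [0.59, 0.27, 0.0794]
tool_rot: [[-0.999, 0.05, 0.002], [0.05, 0.999, 0.0], [-0.002, 0.001, -1.0]]
wrist_force: [-0.1, -0.2, -0.7]
opening: 0.0855
```

Request:
{"method": "send_rows", "body": {
  "steps": [
    [[0,0,0,0],[0,0,0,0],[0,0,0,0],[0,0,0,0]]
  ],
  "grip": 0.65,
  "squeeze": 30
}}

```text
time_s: 13.3
tcp_pos: [0.5897, 0.2696, 0.0787]
tool_rot: [[-0.999, 0.05, 0.001], [0.05, 0.999, -0.0], [-0.001, -0.0, -1.0]]
wrist_force: [0.7, -4.3, 3.0]
opening: 0.0705
```

Request:
{"method": "send_rows", "body": {
  "steps": [
    [[0,0,0,0],[0,0,0,0],[0,0,0,0],[0,0,0,0]]
  ],
  "grip": 0.2,
  "squeeze": 30
}}

```text
time_s: 13.7
tcp_pos: [0.5896, 0.2683, 0.0788]
tool_rot: [[-0.999, 0.051, 0.001], [0.051, 0.999, -0.003], [-0.001, -0.003, -1.0]]
wrist_force: [-1.1, -11.1, 7.8]
opening: 0.0516
```

Request:
{"method": "send_rows", "body": {
  "steps": [
    [[0,0,0,0],[0,0,0,0],[0,0,0,0],[0,0,0,0]]
  ],
  "grip": 0.08,
  "squeeze": 30
}}

```text
time_s: 14.1
tcp_pos: [0.5897, 0.2677, 0.0791]
tool_rot: [[-0.999, 0.051, 0.001], [0.051, 0.999, -0.004], [-0.001, -0.004, -1.0]]
wrist_force: [-2.2, -13.7, 10.5]
opening: 0.0463
```

```bash
cat > m.py <<'E'
from h import *
import sys
o=get_obs();print(o["time_s"],o["tcp_pos"].round(4),round(o["opening"],4),o["wrist_force"].round(1))
# jaw plate top / pad / casting y positions along clamp centreline from side view
W=cloud(camera("side"));save(camera("side"),sys.argv[1])
def seg(n,x0,x1,y0,y1,z0,z1):
    t=pts(W,x0,x1,y0,y1,z0,z1)
    if len(t)>3: print(n,len(t),(np.percentile(t[:,1],[5,25,50,75,95])*1000).round(1))
seg("jawtop",.562,.605,.11,.2,.042,.051)
seg("boss top",.566,.596,.07,.14,.058,.066)
seg("base face",.562,.6,.08,.11,.055,.06)
seg("boss face",.566,.596,.07,.14,.045,.056)
seg("trigger",.57,.61,.2,.255,.09,.12)
E
python3 m.py side5.png
```

```text
14.1 [0.5897 0.2677 0.0791] 0.0463 [ -2.2 -13.7  10.5]
jawtop 75 [154.  155.9 157.9 192.9 195.7]
boss top 73 [ 92.1  94.5 100.1 106.4 113.1]
base face 21 [90.2 92.5 94.2 95.5 96.8]
boss face 102 [71.4 73.3 82.2 93.6 96.2]
trigger 82 [228.7 230.8 233.5 237.8 242.5]
```

Request:
{"method": "send_rows", "body": {
  "steps": [
    [[0,0,0,0],[0,0,0,0],[0,0,0,0],[0,0,0,0],[0,0,0,0]]
  ],
  "grip": 1
}}

```text
time_s: 14.7
tcp_pos: [0.5894, 0.2703, 0.0783]
tool_rot: [[-0.999, 0.049, 0.0], [0.049, 0.999, 0.0], [-0.0, 0.0, -1.0]]
wrist_force: [0.9, 0.0, -0.0]
opening: 0.0854
```

```bash
python3 m.py side6.png
```

```text
14.7 [0.5894 0.2703 0.0783] 0.0854 [ 0.9  0.  -0. ]
jawtop 83 [154.1 156.6 158.8 193.3 196.9]
boss top 78 [ 91.8  94.7 100.1 106.1 112.8]
base face 19 [91.2 93.6 94.2 94.8 96. ]
boss face 102 [71.6 74.2 81.6 93.7 95.4]
trigger 67 [213.7 215.3 218.5 222.2 224. ]
```

Request:
{"method": "send_rows", "body": {
  "steps": [
    [[0,0,0,0],[0,0,0,0],[0,0,0,0],[0,0,0,0],[0,0,0,0],[0,0,0,0]]
  ],
  "grip": 0.2,
  "squeeze": 30
}}

```text
time_s: 15.4
tcp_pos: [0.5897, 0.2681, 0.0789]
tool_rot: [[-0.999, 0.051, 0.001], [0.051, 0.999, -0.003], [-0.001, -0.003, -1.0]]
wrist_force: [-1.5, -9.8, 6.0]
opening: 0.0512
```

```bash
python3 m.py side7.png
```

```text
15.4 [0.5897 0.2681 0.0789] 0.0512 [-1.5 -9.8  6. ]
jawtop 82 [149.2 151.8 154.3 192.4 197.1]
boss top 77 [ 91.6  94.8  99.8 106.5 113.6]
base face 23 [90.9 92.7 94.7 95.3 95.8]
boss face 96 [71.3 74.1 82.2 93.1 95.4]
trigger 86 [226.6 229.  230.7 235.5 242.6]
```

Request:
{"method": "send_rows", "body": {
  "steps": [
    [[0,0,0,0],[0,0,0,0],[0,0,0,0]]
  ],
  "grip": 0.04
}}

```text
time_s: 15.8
tcp_pos: [0.5898, 0.2673, 0.0793]
tool_rot: [[-0.999, 0.051, 0.001], [0.051, 0.999, -0.005], [-0.001, -0.005, -1.0]]
wrist_force: [-2.1, -14.0, 10.0]
opening: 0.0446
```

```bash
python3 m.py side8.png
```

```text
15.8 [0.5898 0.2673 0.0793] 0.0446 [ -2.1 -14.   10. ]
jawtop 83 [145.7 148.2 150.8 192.6 195.8]
boss top 81 [ 92.4  94.5  99.  107.3 112.9]
base face 23 [90.4 92.5 93.3 94.6 96.6]
boss face 96 [71.7 73.4 81.6 92.9 95.6]
trigger 85 [230.  232.1 233.7 238.4 242.5]
```

Request:
{"method": "send_rows", "body": {
  "steps": [
    [[0,0,0,0],[0,0,0,0],[0,0,0,0],[0,0,0,0],[0,0,0,0]]
  ],
  "grip": 1
}}

```text
time_s: 16.4
tcp_pos: [0.5895, 0.2703, 0.0783]
tool_rot: [[-0.999, 0.049, 0.0], [0.049, 0.999, 0.0], [-0.0, 0.0, -1.0]]
wrist_force: [-0.1, -1.4, 0.2]
opening: 0.0858
```

Request:
{"method": "send_rows", "body": {
  "steps": [
    [[0,0,0,0],[0,0,0,0],[0,0,0,0],[0,0,0,0],[0,0,0,0],[0,0,0,0]]
  ],
  "grip": 0.2
}}

```text
time_s: 17.0
tcp_pos: [0.5897, 0.2682, 0.0789]
tool_rot: [[-0.999, 0.051, 0.001], [0.051, 0.999, -0.003], [-0.001, -0.003, -1.0]]
wrist_force: [-1.4, -8.4, 6.1]
opening: 0.0512
```

```bash
python3 m.py side9.png
```

```text
17.0 [0.5897 0.2682 0.0789] 0.0512 [-1.4 -8.4  6.1]
jawtop 71 [143.  145.2 148.8 193.5 197. ]
boss top 75 [ 91.4  94.1  99.6 106.7 113.4]
base face 22 [90.6 92.3 93.4 94.5 96. ]
boss face 102 [71.3 73.2 76.7 93.6 96.8]
trigger 83 [227.  229.  231.  235.7 242.2]
```

Request:
{"method": "send_rows", "body": {
  "steps": [
    [[0,0,0,0],[0,0,0,0],[0,0,0,0]]
  ],
  "grip": 0.0
}}

```text
time_s: 17.4
tcp_pos: [0.5899, 0.2672, 0.0793]
tool_rot: [[-0.999, 0.051, 0.001], [0.051, 0.999, -0.005], [-0.002, -0.005, -1.0]]
wrist_force: [-1.2, -14.9, 9.5]
opening: 0.0429
```

```bash
python3 m.py side10.png
```

```text
17.4 [0.5899 0.2672 0.0793] 0.0429 [ -1.2 -14.9   9.5]
jawtop 62 [139.4 141.9 144.2 192.8 195.4]
boss top 76 [ 91.3  94.6 100.2 107.1 113.8]
base face 20 [91.3 91.8 93.  94.4 96.1]
boss face 96 [ 71.   73.6  83.5  93.9 107.6]
trigger 88 [230.3 233.1 234.4 238.9 243.8]
```

Request:
{"method": "send_rows", "body": {
  "steps": [
    [[0,0,0,0],[0,0,0,0],[0,0,0,0],[0,0,0,0],[0,0,0,0]]
  ],
  "grip": 1
}}

```text
time_s: 18.0
tcp_pos: [0.5895, 0.2703, 0.0783]
tool_rot: [[-0.999, 0.049, 0.0], [0.049, 0.999, 0.0], [-0.0, 0.0, -1.0]]
wrist_force: [1.2, 0.2, -0.5]
opening: 0.0853
```

Request:
{"method": "send_rows", "body": {
  "steps": [
    [[0,0,0,0],[0,0,0,0],[0,0,0,0],[0,0,0,0],[0,0,0,0],[0,0,0,0]]
  ],
  "grip": 0.2
}}

```text
time_s: 18.6
tcp_pos: [0.5898, 0.2676, 0.0792]
tool_rot: [[-0.999, 0.051, 0.001], [0.051, 0.999, -0.004], [-0.001, -0.004, -1.0]]
wrist_force: [-1.1, -13.1, 8.1]
opening: 0.0515
```

```bash
python3 m.py side11.png
```

```text
18.6 [0.5898 0.2676 0.0792] 0.0515 [ -1.1 -13.1   8.1]
jawtop 42 [133.2 134.7 192.9 194.3 197.1]
boss top 80 [ 89.   92.1  96.2 104.5 110.8]
base face 24 [88.5 89.9 91.2 91.9 93.4]
boss face 102 [ 71.3  73.9  84.9  90.7 134.1]
trigger 85 [225.5 229.  231.4 235.2 244.1]
```

The casting has begun to slide towards the backstop, about 3 mm so far. Continuing the pull gently.

Request:
{"method": "send_rows", "body": {
  "steps": [
    [[0,0,0,0],[0,0,0,0],[0,0,0,0]]
  ],
  "grip": 0.09
}}

```text
time_s: 19.0
tcp_pos: [0.5898, 0.2664, 0.0795]
tool_rot: [[-0.999, 0.052, 0.001], [0.052, 0.999, -0.006], [-0.002, -0.006, -1.0]]
wrist_force: [-1.6, -18.1, 11.7]
opening: 0.0467
```

```bash
python3 m.py side12.png
```

```text
19.0 [0.5898 0.2664 0.0795] 0.0467 [ -1.6 -18.1  11.7]
jawtop 46 [130.5 134.5 191.8 193.8 197.3]
boss top 81 [ 87.9  91.3  95.9 103.6 111.9]
base face 20 [88.3 89.  90.2 91.4 95.4]
boss face 97 [ 71.7  74.   84.   91.5 134.9]
trigger 86 [228.2 229.9 231.6 235.5 246. ]
```

Request:
{"method": "send_rows", "body": {
  "steps": [
    [[0,0,0,0],[0,0,0,0],[0,0,0,0]]
  ],
  "grip": 0.0
}}

```text
time_s: 19.4
tcp_pos: [0.5899, 0.2655, 0.0799]
tool_rot: [[-0.999, 0.052, 0.002], [0.052, 0.999, -0.008], [-0.002, -0.008, -1.0]]
wrist_force: [-3.4, -23.3, 14.5]
opening: 0.0432
```

```bash
python3 m.py side13.png
```

```text
19.4 [0.5899 0.2655 0.0799] 0.0432 [ -3.4 -23.3  14.5]
jawtop 39 [127.7 133.8 191.9 194.2 197.6]
boss top 76 [ 87.9  90.8  96.5 103.5 110.7]
base face 20 [88.8 89.4 90.6 92.  93.1]
boss face 107 [ 71.4  73.4  82.5  90.6 131. ]
trigger 83 [228.3 230.1 233.  238.4 246.7]
```

```bash
python3 - <<'E'
from h import *
p=camera("side")
names=["side0.png","side4.png"]+[f"side{i}.png" for i in range(5,14)]
g={n:cv2.imread("pics/"+n,0).astype(np.float32) for n in names}
out=[]
for n in ["side0.png","side4.png","side5.png","side8.png","side10.png","side11.png","side13.png"]:
    c=cv2.imread("pics/"+n)[175:240,290:330];c=cv2.resize(c,(240,390),interpolation=3);out.append(c)
cv2.imwrite("pics/strip.png",cv2.resize(np.hstack([out[i] for i in(0,1,2,4,5,6)]),(800,217*1)) if 0 else np.vstack([np.hstack(out[:3]),np.hstack(out[4:7])])[:, :])
# pixel of clamp points: jaw plate top edge y vs row
for x in (60,70,80,85,90,100,110,119): print(x,[proj(p,((587-.049*x)/1000,(235-x)/1000,z)).tolist() for z in(.017,.028,.039,.048)])
E
python3 -c "
import cv2;a=cv2.imread('pics/strip.png');cv2.imwrite('pics/strip.png',cv2.resize(a,(554,600)))"
```

```text
60 [[307.0, 214.0], [307.0, 210.0], [307.0, 207.0], [307.0, 204.0]]
70 [[307.0, 216.0], [307.0, 212.0], [307.0, 209.0], [307.0, 206.0]]
80 [[307.0, 218.0], [308.0, 215.0], [308.0, 211.0], [308.0, 208.0]]
85 [[308.0, 219.0], [308.0, 216.0], [308.0, 212.0], [308.0, 209.0]]
90 [[308.0, 220.0], [308.0, 217.0], [308.0, 213.0], [308.0, 210.0]]
100 [[308.0, 222.0], [308.0, 219.0], [308.0, 215.0], [308.0, 212.0]]
110 [[309.0, 225.0], [309.0, 221.0], [309.0, 218.0], [309.0, 215.0]]
119 [[309.0, 227.0], [309.0, 223.0], [309.0, 220.0], [309.0, 217.0]]
```

View pics/strip.png

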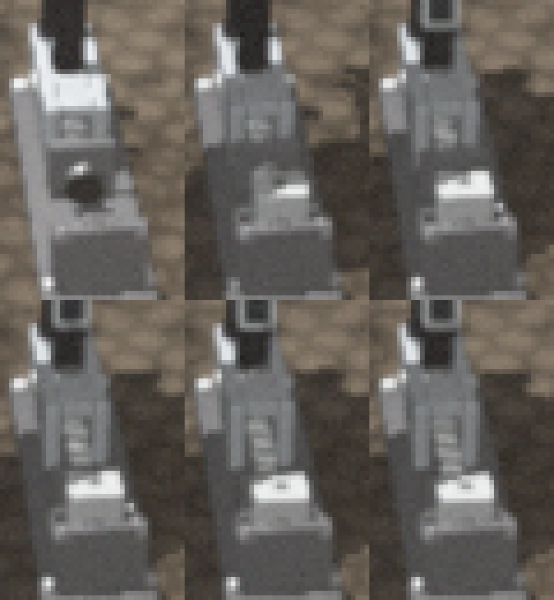

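Request:
{"method": "send_rows", "body": {
  "steps": [
    [[0,0.001,0,0],[0,0.002,0,0],[0,0.002,0,0],[0,0.002,0,0]]
  ]
}}

```text
time_s: 19.95
tcp_pos: [0.59, 0.2663, 0.0798]
tool_rot: [[-0.999, 0.053, 0.001], [0.053, 0.999, -0.01], [-0.002, -0.01, -1.0]]
wrist_force: [-4.1, -28.1, 16.1]
opening: 0.0431
```

```bash
cat > n.py <<'E'
from h import *
A=[];F=[]
for i in range(6):
    A.append(cloud(camera("side")));o=get_obs();F.append(np.r_[o["wrist_force"],o["opening"]*1e3,o["tcp_pos"]*1e3])
print(o["time_s"],np.mean(F,0).round(2),"finger",round(np.mean(F,0)[5]-np.mean(F,0)[3]/2,2))
P=np.vstack([pts(W,.53,.64,.045,.31) for W in A]);a=np.radians(-92.8);d=P[:,:2]*1e3-[587.5,235]
L=np.c_[d@[np.cos(a),np.sin(a)],d@[-np.sin(a),np.cos(a)],P[:,2]*1e3]
j=L[(abs(L[:,1])<25)&(L[:,2]>42)&(L[:,2]<54)&(L[:,0]>60)&(L[:,0]<114)]
print("jaw x pct",len(j),np.percentile(j[:,0],[5,25,50,75,95]).round(1),np.histogram(j[:,0],np.arange(60,116,3))[0])
b=L[(abs(L[:,1])<16)&(L[:,2]>58)&(L[:,0]>105)&(L[:,0]<150)];print("boss",len(b),np.percentile(b[:,0],[5,50,95]).round(1))
E
python3 n.py
```

```text
20.25 [ -3.91 -28.22  16.45  42.87 589.95 266.28  79.84] finger 244.85
jaw x pct 83 [ 98.9 102.2 105.  106.6 109. ] [ 0  0  0  0  0  0  0  0  0  0  0  0  5 13 23 32 10  0]
boss 511 [124.2 138.3 146.6]
```

Request:
{"method": "send_rows", "body": {
  "steps": [
    [[0,-0.002,0,0],[0,-0.002,0,0],[0,-0.002,0,0],[0,-0.002,0,0],[0,-0.002,0,0],[0,-0.002,0,0]]
  ],
  "grip": 1
}}

```text
time_s: 20.85
tcp_pos: [0.5894, 0.2703, 0.0783]
tool_rot: [[-0.999, 0.049, 0.0], [0.049, 0.999, 0.0], [-0.0, 0.0, -1.0]]
wrist_force: [0.5, -0.6, -0.4]
opening: 0.0857
```

```bash
python3 n.py
```

```text
21.15 [ 3.1000e-01 -1.6000e-01  1.8000e-01  8.5310e+01  5.8941e+02  2.7008e+02
  7.8290e+01] finger 227.42
jaw x pct 92 [ 99.1 100.8 103.5 105.9 107.5] [ 0  0  0  0  0  0  0  0  0  0  0  0  4 29 26 30  3  0]
boss 508 [123.9 138.3 146.8]
```

Request:
{"method": "send_rows", "body": {
  "steps": [
    [[0,0,0,0],[0,0,0,0],[0,0,0,0]]
  ],
  "grip": 0.65
}}

```text
time_s: 21.45
tcp_pos: [0.5895, 0.2695, 0.0785]
tool_rot: [[-0.999, 0.05, 0.0], [0.05, 0.999, -0.001], [-0.0, -0.001, -1.0]]
wrist_force: [-1.0, -4.3, 2.2]
opening: 0.0704
```

Request:
{"method": "send_rows", "body": {
  "steps": [
    [[0,0,0,0],[0,0,0,0]]
  ],
  "grip": 0.53
}}

```text
time_s: 21.65
tcp_pos: [0.5896, 0.2687, 0.0787]
tool_rot: [[-0.999, 0.05, 0.0], [0.05, 0.999, -0.002], [-0.0, -0.002, -1.0]]
wrist_force: [-0.9, -8.2, 5.4]
opening: 0.0655
```

Request:
{"method": "send_rows", "body": {
  "steps": [
    [[0,0,0,0],[0,0,0,0]]
  ],
  "grip": 0.41
}}

```text
time_s: 21.85
tcp_pos: [0.5897, 0.2677, 0.079]
tool_rot: [[-0.999, 0.051, 0.001], [0.051, 0.999, -0.004], [-0.001, -0.004, -1.0]]
wrist_force: [-1.5, -13.6, 8.9]
opening: 0.0603
```

Request:
{"method": "send_rows", "body": {
  "steps": [
    [[0,0,0,0],[0,0,0,0]]
  ],
  "grip": 0.3
}}

```text
time_s: 22.05
tcp_pos: [0.5898, 0.267, 0.0793]
tool_rot: [[-0.999, 0.052, 0.001], [0.052, 0.999, -0.005], [-0.001, -0.005, -1.0]]
wrist_force: [-2.9, -16.9, 10.5]
opening: 0.0557
```

```bash
python3 n.py
```

```text
22.35 [ -2.09 -17.79  10.75  55.77 589.77 266.97  79.26] finger 239.09
jaw x pct 67 [102.2 104.7 106.6 108.6 110.6] [ 0  0  0  0  0  0  0  0  0  0  0  0  0  2 18 28 17  2]
boss 505 [124.8 138.5 146.8]
```

The pad is being compressed again on a fresh tooth. Force and jaw travel both put it at about 4–5.5 mm, so I'm adding a small amount more.

Request:
{"method": "send_rows", "body": {
  "steps": [
    [[0,0,0,0],[0,0,0,0],[0,0,0,0]]
  ],
  "grip": 0.26
}}

```text
time_s: 22.65
tcp_pos: [0.5898, 0.2667, 0.0794]
tool_rot: [[-0.999, 0.052, 0.001], [0.052, 0.999, -0.005], [-0.001, -0.005, -1.0]]
wrist_force: [-3.7, -20.0, 11.0]
opening: 0.0539
```

```bash
python3 n.py; python3 - <<'E'
from h import *
p=camera("side");cr=cv2.resize(p["color"][160:250,265:355],(590,590),interpolation=3);cv2.imwrite("pics/c6.png",cr[...,::-1])
for n in("pad_face","casting","jaw","pad"):
    for r in look_for(n,p)[:2]:
        T=p["world_from_camera"];print(n,round(r["confidence"],2),(T[:3,:3]@np.array(r["point"])+T[:3,3]).round(4))
E
```

```text
22.95 [ -2.6  -19.03  12.24  53.96 589.8  266.67  79.38] finger 239.69
jaw x pct 72 [101.2 105.1 107.2 108.4 110.4] [ 0  0  0  0  0  0  0  0  0  0  0  0  0  6 12 31 20  3]
boss 511 [123.7 138.7 146.6]
casting 0.87 [ 0.5439 -0.1703  0.0277]
casting 0.69 [0.5808 0.0931 0.0594]
jaw 0.5 [0.5812 0.172  0.0376]
pad 0.19 [0.5853 0.2419 0.0729]
```

View pics/c6.png

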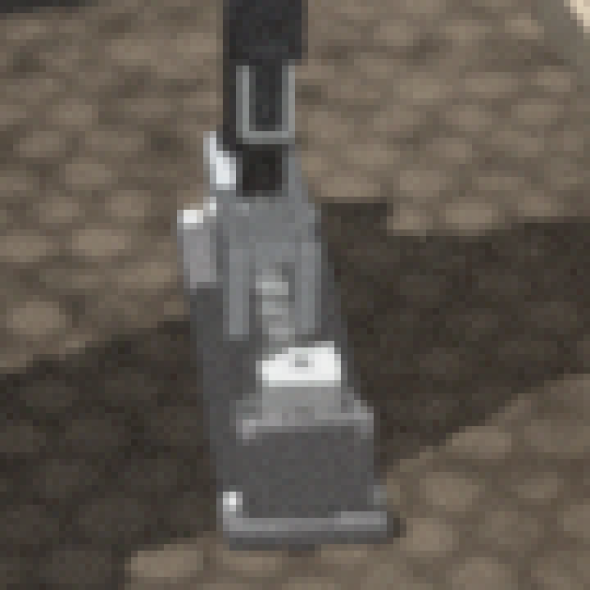

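Request:
{"method": "send_rows", "body": {
  "steps": [
    [[0,0,0,0],[0,0,0,0],[0,0,0,0],[0,0,0,0]]
  ],
  "grip": 0.22
}}

```text
time_s: 23.6
tcp_pos: [0.5898, 0.2665, 0.0795]
tool_rot: [[-0.999, 0.052, 0.001], [0.052, 0.999, -0.006], [-0.002, -0.006, -1.0]]
wrist_force: [-3.3, -20.5, 12.4]
opening: 0.0521
```

```bash
python3 n.py
```

```text
23.9 [ -3.1  -20.2   12.93  52.37 589.84 266.46  79.52] finger 240.27
jaw x pct 70 [101.6 105.  107.1 108.2 110.5] [ 0  0  0  0  0  0  0  0  0  0  0  0  1  3 14 31 19  2]
boss 501 [124.2 138.8 146.6]
```

```bash
python3 -c "
from bench import close_job,get_obs
print(get_obs()['time_s']);print(close_job())"
```

```text
23.9
the job is handed in; nothing more can be done
None
```

I handed the job in at 23.9 s. The casting stands upright against the backstop on the clamp bed, gripped by the pad, and the gripper is still holding the trigger pulled.

**What I did:**
- I lifted the grey casting out of the silver-white mould and turned it a quarter turn.
- I stood it on the bed about 5 mm short of the backstop and let go.
- I then pumped the trigger five times. During the fourth pull the casting slid 3–4 mm and stopped against the backstop. The fifth pull pressed the pad in, and I kept holding it.

**Last checks:**
- **Casting:** the side view showed it upright and in line with the backstop. It did not move as I pulled harder.
- **Pad:** the trigger pushes back with about 20 N. After taking off the spring and rod friction, that puts the pad at roughly 5.3–7 mm of its 12 mm. I inferred this from force and trigger travel. The pad was hidden behind the casting, so I never saw it pressed.

**What disagreed:**
- The clamp position differed by up to about 5 mm between the two cameras' fits, so I left room for that in the placing and the grip.
- At the end of the fourth pull the force rose faster than the pad's spring explains. That may have been the trigger reaching its stop, so I let go and measured again on a fresh pull.
- The depth readings on the jaw were too noisy to give the pad's depth on their own.

I did not touch any of the other things or look-alikes. I saw nothing out of place in the crops I viewed, but I did not check each one at the end.

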